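Set up the foil spool on a pouch date coder

ROBOT

A 7-joint arm with a two-finger parallel gripper is mounted at the origin on the work surface. World frame = base frame: x ahead of the robot, y to its left, z up, the work surface at z = 0. Lengths are in m, angles in rad, forces in N, time in s.
With the tool pointing down it reaches from about 0.35 to 0.9 m from the base axis. Payload 8.1 kg.
Tool frame: the origin (TCP) lies at the very end of the fingers, on their centre line; the grasp point (between the pads) lies 19 mm behind it; z points along the fingers, y is the line along which they close (so a half turn about z gives the same grasp; the last joint's range is limited). The gripper opens to 92 mm and grips with 3 to 60 N. Pads are 19 mm wide; open, the fingers measure 130 mm over their backs; the gripper's body (75 mm by 190 mm) begins 47 mm behind the grasp point.
Start: joints at [-1.393, 0.434, 0.025, 1.573, -0.012, 1.134, -0.075], TCP at [0.173, 0.601, 0.205] pointing down, gripper open.
Joint ranges: [-2.62, 2.62], [-0.44, 2.09], [-1.27, 1.32], [0.08, 2.57], [-1.32, 4.46], [0.12, 2], [-2.74, 2.74]. Speed limits (rad/s): [2.22, 2.22, 3.01, 3.01, 3.14, 3.14, 3.14].

INTERFACE

Orientations are given as a rotation vector (axis times angle).
In Python, from cell import arm gives the robot as it stands.
- The arm moves only by the shell command python3 -m pendant 'ROWS' [FORCE]. ROWS is a JSON object of lists of equal length, an entry for each row: "slide": the shift along the tool's x, y, z in units of 0.3 m (1.0 is 0.3 m), a list of three; "dr": the turn, a rotation vector about the tool's x, y, z in units of 0.12 rad (1.0 is 0.12 rad), a list of three; "claw": the opening, from 0 (shut) to 1 (fully open). In form: {"slide": [[tx, ty, tz], ...], "dr": [[ax, ay, az], ...], "claw": [claw, ...]}. A call has 1 to 10 rows; each row shifts and turns the commanded pose from where the row before left it, along the tool's axes as they then stand; what a row does not reach is not made up. A row lasts 1/10 s, in which the tool goes at most 50 mm and 8.59 degrees, less where a joint would pass 70% of its speed; a pose out of reach is approached as far as the arm can. A call with a number of a shift or a turn outside -1 to 1 is refused whole. A call with a gripper value outside its range is refused whole. The fingers move at their own pace and stop on an object; FORCE is the grip in N (left out, the last holds). Time passes only in rows, so rows that do not move let the fingers close. It gives the time, the measured TCP pose, the force, the opening and the grip force at its end, in the units of the state.
- arm.observe(): the state, without advancing time (a new reading comes with each control period).
- arm.get_image(name): name is "side" or "top" or "wrist"; returns the picture (400x640x3 uint8, red, green, blue); there is no depth.
- arm.calibration(name): a dict with "K" (3x3 intrinsics, pixels), "dist" ([k1, k2, p1, p2, k3] as OpenCV has them; the pictures are not rectified), "xyz" and "orientation" of the camera in the world. Camera axes: x right, y up, looking along -z (the intrinsics and any distortion apply to the point x, -y, -z); pixel columns grow to the right and rows downward; lengths in m; the calibration is good to about 2 mm. A picture is of the moment at which its call begins: read the wrist's pose just before it. calibration takes no time and is no camera call; for the wrist camera it gives the pose at the moment of the call.
- arm.sign_off(): hands the job in; it is judged then, once.
The state is a dict: "clock": time; "joints": joint angles; "dq": joint speeds; "joint_efforts": joint torques, N m; "position": TCP position; "ee_rot": TCP orientation; "force": force on the tool from outside, world axes, zero at the start; "ft_torque": the same for the moment, N m; "width": opening from 0.0 (shut) to 1.0 (fully open); "gripper_force": force on a finger pad.
Only numpy, scipy, OpenCV 4.12 (cv2) and the standard library are available. Lean on these libraries where they do the work, as an engineer would, in place of code of your own. Each camera call takes 0.05 s, during which the arm holds its last target. There are 200 camera calls.

TASK

Get the foil feed of the bench coder ready: first turn the black brake dial so that its pointed nose points at the raised index tab on the collar around it, and leave it there. Then screw the knurled nut above the foil spool down clockwise until it bottoms out, and back it off a quarter turn so that the spool can run. Finish while still gripping the nut in that position: do not let go at the end, and leave the loose things beside the coder where they are.

Things in the scene. Friction and masses are not known exactly. Their poses are not given: they have to be found in the camera images.
- coder: low teal bench coder, fixed, 200 (x) by 320 (y) by 60 mm high with a flat aluminium top; origin at the centre of its underside on the table. Its two seats lie at y = +85 and -85 mm on its top: one carries the spool spindle, the other the brake dial; which is on which side varies. Its position, its yaw and the seats shift.
- spindle: fixed spindle: a black foil spool 92 mm in diameter (top flange 36 mm above this origin), a steel washer 36 mm in diameter on it (top 40 mm above the origin), and an upright threaded stud 15 mm in diameter through the nut, ending 84 mm above the origin. Origin on the stud's axis at the coder's top face, 60 mm above the table.
- nut: plain round knurled aluminium nut, 40 mm diameter, 30 mm high, on the stud above the spool. Origin on its axis at the centre of its underside, z up. Captive: already started on the thread, never comes off. Grip it from above across any diameter, fingertips at least 4 mm above the spool's flange; the stud pokes out of its top by up to 14 mm.
- nut_mid (a point): centre of the nut, on its axis, 15 mm above its underside; x axis towards a dark radial groove on its top that shows its rotation
- nut_turn (a joint): turn of the nut in rad: 0 = bottomed out hard on the washer (stop), grows counter-clockwise seen from above (unscrewing), to 6. Right-hand thread, lead 6 mm per turn (it rises 0.95 mm per rad). Starts at 1.9 to 3.2 and needs about 0.1 N m to turn; stays where it is left.
- dial (a joint): turn of the brake dial in rad, counter-clockwise from above positive, range -2.5 to 2.5; 0 = nose along the x axis of its base. Needs about 0.05 N m; stays where it is left. Starts 0.5 to 1.5 rad counter-clockwise of the index tab, so it has to turn clockwise.
- dial_grip (a point): point to grip the dial: on its vertical axis, 34 mm above the underside of the dial's 52 mm disc (disc 8 mm thick; underside 90 mm above the table). Over the disc stands a black grip bar 46 mm long, 14 mm wide, its top 6 mm above this point; x axis = along the bar, towards the nose.
- dial_nose (a point): tip of the dial's small pointed nose, 31 mm from its axis, at disc level; x axis outwards from the dial's axis
- index_tab (a point): inner end of the raised dark steel index tab (5 mm wide, 16 mm long radially) on the fixed collar around the dial, 36 mm from the dial's axis, its top 2 mm above this point and 6 mm over the underside of the dial's disc; x axis outwards from the dial's axis, through the tab. Its angle varies.
- spare_core: bystander: loose cardboard spool core, 76 mm diameter, 45 mm high, standing beside the coder; origin at the centre of its underside
- bottle: bystander: loose white bottle, 56 mm diameter, 130 mm high, standing beside the coder; origin at the centre of its underside
- driver: bystander: loose screwdriver, 170 mm long, black handle, lying on the far side of the coder; origin under its middle

How it is judged:
On the way, in this order (a step that is already met when the one before it is completed fails the run):
1. the dial's nose points at the index tab (within about 7 degrees) (y of dial_nose in the frame of index_tab between -0.004 and 0.004 m and horizontal distance between dial_nose and index_tab below 0.012 m), for 0.3 s.
2. the nut is bottomed out on the washer (within 0.1 rad of the stop) (value of joint nut_turn below 0.1 rad), for 0.15 s.
At the end, for the whole second after the job is handed in: The nut has been bottomed out, now stands still a quarter turn (1.57 rad, within 0.27 rad) above its stop and is still gripped by the fingers with more than 2 N; the dial's nose is within 4 mm (about 7 degrees) sideways of the index tab's line (all of step 1 and value of joint nut_turn between 1.3 and 1.84 rad and velocity of joint nut_turn between -0.1 and 0.1 rad/s and contact force between the fingers and nut above 2 N); the arm keeps its last pose, push and grip.
It fails at once if a bystander is pushed more than 30 mm or tipped (distance of any of spare_core, bottle, driver from where it was at the start of the episode above 0.03 m or angle between any of bottle, spare_core's own z axis and vertical above 0.5 rad).
It also fails if it takes over 58 s, if anything falls off the work surface, if the arm or the gripper's body presses on something with over 40 N, if the wrist force passes 120 N, or if a joint passes its speed limit or range.

## Working session

There is one attempt and no reset: what is moved stays moved. The work goes in short steps, Python scripts to look and compute and a shell command to move; the robot and the scene stay as the last step left them, time stands still between calls to the robot, and variables do not carry over. Pictures are saved under pics/ and viewed, at most 10 in all, crops included, and the job is handed in when it is done.

```bash
mkdir -p pics
python3 - <<'E'
from cell import arm
import cv2,numpy as np
s=arm.observe();print({k:np.round(v,3).tolist() for k,v in s.items()})
for n in("top","side"):
    c=arm.calibration(n);print(n,{k:np.round(v,4).tolist() for k,v in c.items()})
    cv2.imwrite(f"pics/{n}0.png",arm.get_image(n)[:,:,::-1])
E
```

```text
{'clock': 0.0, 'joints': [-1.393, 0.435, 0.025, 1.574, -0.012, 1.134, -0.075], 'dq': [-0.001, 0.0, 0.001, -0.0, -0.001, 0.001, -0.001], 'joint_efforts': [0.001, -66.783, 0.985, -31.445, -0.06, 0.043, 0.0], 'position': [0.173, 0.6, 0.205], 'ee_rot': [-0.44, -3.111, 0.002], 'force': [-0.423, 0.61, -0.819], 'ft_torque': [0.042, 0.03, 0.04], 'gripper_force': 0.0, 'width': 1.005}
top {'K': [[384.2765, 0.0, 312.742], [0.0, 384.2765, 200.0254], [0.0, 0.0, 1.0]], 'dist': [-0.0747, 0.0, 0.0, 0.0, 0.0], 'xyz': [0.4459, 0.0722, 0.9582], 'orientation': [0.1032, -0.1396, -1.5411]}
side {'K': [[427.2428, 0.0, 313.4584], [0.0, 427.2428, 198.8735], [0.0, 0.0, 1.0]], 'dist': [-0.0988, 0.0, 0.0, 0.0, 0.0], 'xyz': [0.3519, 0.6429, 0.8683], 'orientation': [0.1535, -0.9138, -2.6324]}
```

View pics/top0.png

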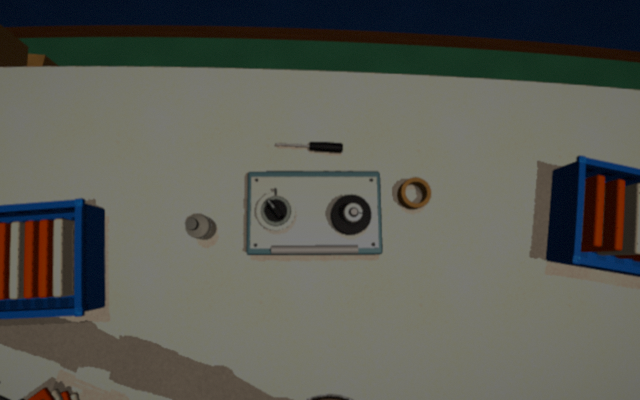

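View pics/side0.png

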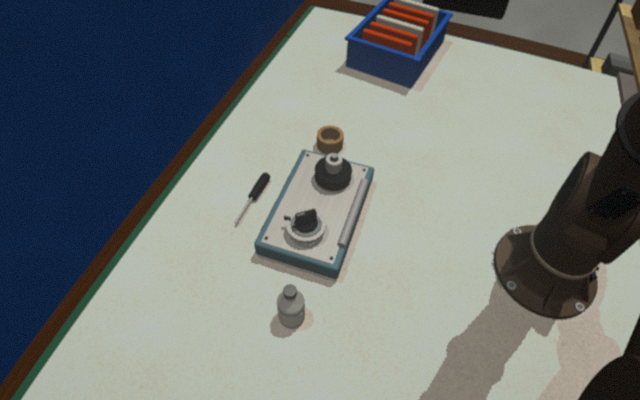

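Top view: the dial is at about (275,211) with its tab near (275,191), and the nut is at about (352,211) on the spool. The core is at (415,193), the bottle at (200,227) and the driver at (310,147). In the side view the dial is at (305,220) and the nut at (334,162). I'll triangulate roughly from these, then look closer.

```bash
cat > h.py <<'E'
from cell import arm
import cv2,numpy as np
from scipy.spatial.transform import Rotation as R
def ray(c,uv):
    p=cv2.undistortPoints(np.array([[uv]],float),c["K"],np.array(c["dist"]))[0,0]
    d=R.from_rotvec(c["orientation"]).apply([p[0],-p[1],-1]);return np.array(c["xyz"]),d/np.linalg.norm(d)
def plane(c,uv,z):
    o,d=ray(c,uv);return o+d*(z-o[2])/d[2]
def tri(obs):
    A=np.zeros((3,3));b=np.zeros(3);rs=[ray(c,uv) for c,uv in obs]
    for o,d in rs:
        P=np.eye(3)-np.outer(d,d);A+=P;b+=P@o
    x=np.linalg.solve(A,b);return x,[float(np.linalg.norm((np.eye(3)-np.outer(d,d))@(x-o))) for o,d in rs]
def proj(c,X):
    q=R.from_rotvec(c["orientation"]).inv().apply(np.array(X)-c["xyz"]);q=np.array([[[q[0],-q[1],-q[2]]]])
    return cv2.projectPoints(q,np.zeros(3),np.zeros(3),np.array(c["K"]),np.array(c["dist"]))[0].ravel()
def st():
    s=arm.observe();print("t",round(s["clock"],2),"pos",np.round(s["position"],4),"w",round(s["width"],3),"gf",round(s["gripper_force"],1));
    M=R.from_rotvec(s["ee_rot"]).as_matrix();print("R",np.round(M,3).tolist(),"j",np.round(s["joints"],2),"F",np.round(s["force"],1));return s,M
E
python3 - <<'E'
from h import *
t,s=arm.calibration("top"),arm.calibration("side")
print(tri([(t,(275,210)),(s,(305,217))]),tri([(t,(353,211)),(s,(334,158))]))
for uv,z in[((276,211),.098),((275,191),.096),((350,214),.096),((352,211),.13),((200,227),.06),((415,193),.03),((310,147),.01)]:print(uv,plane(t,uv,z).round(3))
st()
a=cv2.imread("pics/top0.png")[165:260,240:390];b=cv2.imread("pics/side0.png")[140:280,250:380]
a=cv2.resize(a,(480,304),interpolation=2);b=cv2.resize(b,(310,334),interpolation=2)
o=np.zeros((334,790,3),np.uint8);o[:304,:480]=a;o[:,480:]=b
cv2.imwrite("pics/crop0.png",np.clip(o*1.8,0,255).astype(np.uint8))
c=arm.calibration("wrist");print(c["xyz"],R.from_rotvec(c["orientation"]).as_matrix().round(2),c["K"][0])
E
```

```text
(array([0.55520178, 0.13762118, 0.11055306]), [0.0012447896420381642, 0.0012447896420383518]) (array([ 0.55226407, -0.03388028,  0.1312964 ]), [0.0015473602988412783, 0.0015473602988411927])
(276, 211) [0.553 0.136 0.098]
(275, 191) [0.599 0.14  0.096]
(350, 214) [ 0.551 -0.031  0.096]
(352, 211) [ 0.554 -0.032  0.13 ]
(200, 227) [0.515 0.315 0.06 ]
(415, 193) [ 0.616 -0.201  0.03 ]
(310, 147) [0.731 0.062 0.01 ]
t 0.1 pos [0.1731 0.6    0.2046] w 0.997 gf 0.0
R [[-0.961, 0.277, -0.0], [0.277, 0.961, -0.001], [-0.0, -0.001, -1.0]] j [-1.39  0.44  0.02  1.57 -0.01  1.13 -0.08] F [0.4 0.2 0.1]
[0.11077964 0.61872331 0.38278083] [[ 0.28 -0.93 -0.23]
 [ 0.96  0.27  0.07]
 [-0.   -0.24  0.97]] [326.70262992   0.         319.42547627]
```

View pics/crop0.png

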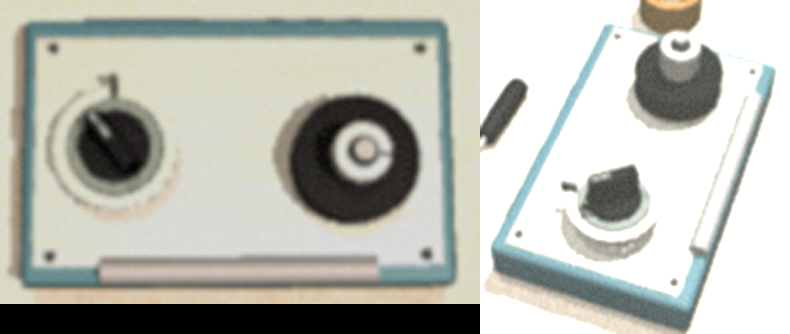

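Crop: the dial's nose points up-left (towards +x+y), the tab is straight ahead (+x), and the nut's groove points right (−y). The heights agree with the text: 0.11 for the bar and 0.13 for the nut top. I'll move the wrist camera closer.

```bash
python3 -m pendant '{"slide":[[-0.106,-0.084,-0.011],[-0.106,-0.084,-0.011],[-0.106,-0.084,-0.011],[-0.106,-0.084,-0.011],[-0.106,-0.084,-0.011],[-0.106,-0.084,-0.011],[-0.106,-0.084,-0.011]],"dr":[[0,0,0],[0,0,0],[0,0,0],[0,0,0],[0,0,0],[0,0,0],[0,0,0]],"claw":[1,1,1,1,1,1,1]}' 20
python3 -m pendant '{"slide":[[-0.106,-0.084,-0.011],[-0.106,-0.084,-0.011],[-0.106,-0.084,-0.011],[-0.106,-0.084,-0.011],[-0.106,-0.084,-0.011],[-0.106,-0.084,-0.011],[-0.106,-0.084,-0.011],[0,0,0],[0,0,0]],"dr":[[0,0,0],[0,0,0],[0,0,0],[0,0,0],[0,0,0],[0,0,0],[0,0,0],[0,0,0],[0,0,0]],"claw":[1,1,1,1,1,1,1,1,1]}'
python3 - <<'E'
from h import *
st();c=arm.calibration("wrist");im=arm.get_image("wrist")[:,:,::-1]
cv2.imwrite("pics/w1.png",im)
for X in[(.553,.136,.098),(.553,-.032,.13)]:print(proj(c,X).round())
E
```

```text
clock: 0.8
position: [0.3388, 0.3677, 0.2284]
ee_rot: [-0.44, -3.111, 0.0]
force: [0.7, 0.2, 0.3]
width: 1.001
gripper_force: 0.0
clock: 1.7
position: [0.5033, 0.1372, 0.2512]
ee_rot: [-0.444, -3.11, 0.0]
force: [0.6, 0.6, -0.3]
width: 0.999
gripper_force: 0.0
t 1.7 pos [0.5033 0.1372 0.2512] w 0.999 gf 0.0
R [[-0.96, 0.28, -0.001], [0.28, 0.96, -0.0], [0.0, -0.0, -1.0]] j [-0.62  0.23  0.31  1.77 -0.07  1.15  1.  ] F [ 0.6  0.6 -0.3]
[331. 219.]
[173. 273.]
```

View pics/w1.png

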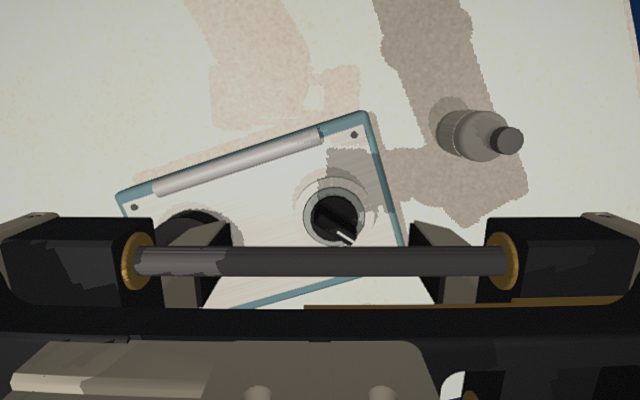

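The wrist view shows the dial at (335,215) with a white nose line at (345,238). The gripper rail hides everything below row 245. I'll shift forward so that the dial, tab and nut all clear the rail.

```bash
python3 -m pendant '{"slide":[[-0.138,-0.018,0],[-0.138,-0.018,0],[-0.138,-0.018,0],[0,0,0],[0,0,0]],"dr":[[0,0,0],[0,0,0],[0,0,0],[0,0,0],[0,0,0]],"claw":[1,1,1,1,1]}'
python3 - <<'E'
from h import *
import json
st();c=arm.calibration("wrist");im=arm.get_image("wrist")[:,:,::-1]
json.dump({k:np.array(v).tolist() for k,v in c.items()},open("c2.json","w"))
cv2.imwrite("pics/w2raw.png",im)
for X in[(.553,.136,.098),(.553,-.032,.13),(.599,.14,.096)]:print(proj(c,X).round())
cv2.imwrite("pics/w2.png",cv2.resize(np.clip(im[0:250,120:520].astype(float)*1.5,0,255).astype(np.uint8),(800,500),interpolation=2))
E
```

```text
clock: 2.25
position: [0.6176, 0.0893, 0.2505]
ee_rot: [-0.438, -3.109, 0.0]
force: [0.9, -0.2, 0.1]
width: 1.001
gripper_force: 0.0
t 2.25 pos [0.6176 0.0893 0.2505] w 1.001 gf 0.0
R [[-0.961, 0.276, -0.002], [0.276, 0.961, -0.0], [0.002, -0.001, -1.0]] j [-0.46  0.41  0.35  1.53 -0.14  1.23  1.19] F [ 0.9 -0.2  0.1]
[347. 100.]
[173. 152.]
[362. 144.]
```

View pics/w2.png

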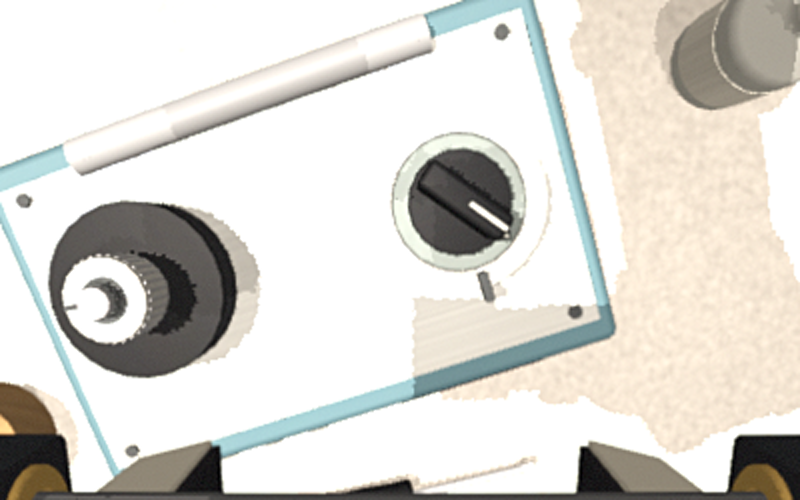

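Wrist view (crop ×2, offset 120): the dial disc is at about raw (350,101), the tab runs from (360,136) to (364,150), and the nut top is at (171,150). I'll zoom in to get the bar's direction.

Run:
```python
import cv2,numpy as np
im=cv2.imread("pics/w2raw.png").astype(float)
a=np.clip((im[60:160,300:400])**.6*14,0,255).astype(np.uint8);b=np.clip(im[115:185,140:210]*1.1,0,255).astype(np.uint8)
o=np.hstack([cv2.resize(a,(500,500),interpolation=2),np.vstack([cv2.resize(b,(300,300),interpolation=2),np.zeros((200,300,3),np.uint8)])])
cv2.imwrite("pics/z2.png",o)
```

```text
(no output)
```

View pics/z2.png

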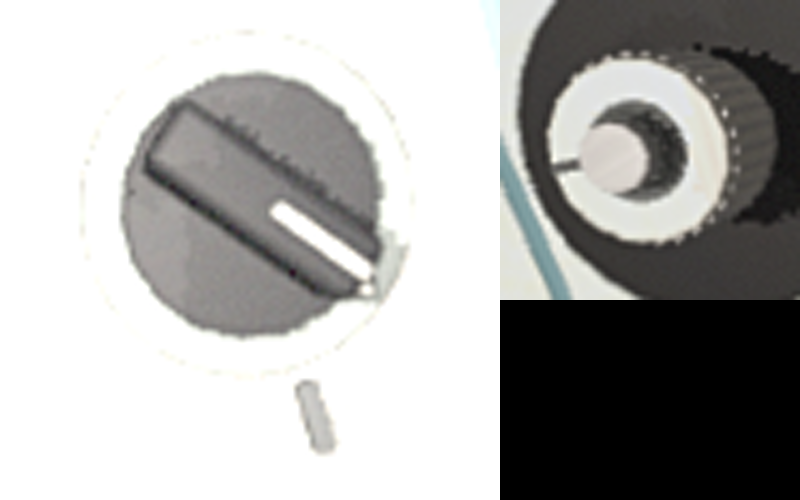

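Run:
```python
from h import *
import json
c=json.load(open("c2.json"));c={k:np.array(v) for k,v in c.items()};t=arm.calibration("top");s=arm.calibration("side")
im=cv2.imread("pics/w2raw.png");g=im.max(2)
def ell(m,seed):
    n,l=cv2.connectedComponents(m);k=(l==l[seed[1],seed[0]]).astype(np.uint8)
    h=cv2.convexHull(max(cv2.findContours(k,0,1)[0],key=len));return cv2.fitEllipse(h)
sub=np.zeros_like(g);sub[60:132,315:390]=1
e=ell(((g<70)&(sub>0)).astype(np.uint8),(340,115));print("disc",e)
sub[:]=0;sub[115:185,145:215]=1
e2=ell(((g>115)&(sub>0)).astype(np.uint8),(180,165));print("nut",e2)
D=plane(c,e[0],.098);print("disc ctr",D,"diam",np.linalg.norm(plane(c,(e[0][0]-e[1][0]/2,e[0][1]),.098)-D)*2)
N=plane(c,e2[0],.1325);print("nut",N,"diam",np.linalg.norm(plane(c,(e2[0][0]-e2[1][0]/2,e2[0][1]),.1325)-N)*2)
print("nut tri",tri([(c,e2[0]),(t,(354.1,212.2))]),"dial tri",tri([(c,e[0]),(t,(275.9,210.9))]))
f=lambda x,y:(300+x/5,60+y/5)
L=[plane(c,f(*p),.130) for p in[(275,210),(370,280)]];d=L[1]-L[0];print("line",L,np.degrees(np.arctan2(d[1],d[0])))
B=[plane(c,f(*p),.130) for p in[(188,102),(150,160),(322,293),(380,240)]];print("barctr",np.mean(B,0),[np.degrees(np.arctan2(*(b-a)[1::-1])) for a,b in[(B[0],B[3]),(B[1],B[2])]],np.linalg.norm(B[0]-B[1]),np.linalg.norm(B[3]-B[0]))
T=[plane(c,f(*p),.096) for p in[(306,382),(322,450)]];
for P in T:
  q=P-D;print("tab",P,np.linalg.norm(q[:2]),np.degrees(np.arctan2(q[1],q[0])))
print("tab tri",tri([(c,f(313,415)),(t,(275.3,190.5))]))
```

```text
disc ((350.4023742675781, 101.12052917480469), (51.81019973754883, 53.7838249206543), 138.52174377441406)
nut ((172.1333465576172, 149.35499572753906), (40.295833587646484, 46.478755950927734), 147.18350219726562)
disc ctr [0.55535261 0.13925522 0.098     ] diam 0.05074113485275677
nut [ 0.55085626 -0.03114264  0.1325    ] diam 0.037647963848353186
nut tri (array([ 0.5515962 , -0.03699068,  0.12102182]), [0.0010196659098157415, 0.0010196659098157656]) dial tri (array([0.55507687, 0.13856212, 0.08837879]), [0.0016282674296609109, 0.001628267429660886])
line [array([0.55722402, 0.13991673, 0.13      ]), array([0.57363259, 0.15318479, 0.13      ])] 38.95919958387124
barctr [0.55476695 0.13796481 0.13      ] [np.float64(39.71580671117846), np.float64(37.428630334029485)] 0.011783678232785968 0.04164566069311099
tab [0.5916875  0.14106907 0.096     ] 0.03638013428735085 2.8578412960328223
tab [0.60588985 0.14078847 0.096     ] 0.050560487641855174 1.7377649333056808
tab tri (array([0.59286974, 0.13633983, 0.13920357]), [0.00014970031281325062, 0.00014970031281319183])
```

Measurements: dial axis (0.555, 0.1385), bar at 38.7°, tab at about 2.5°, so the dial turns about 36° clockwise. Disc and nut diameters match the text. Next I'll turn the tool along the bar and take a second wrist view to check heights.

```bash
python3 -m pendant '{"slide":[[0,0,0],[0,0,0],[0,0,0],[0,0,0],[0,0,0],[0,0,0],[0,0,0],[0,0,0],[0,0,0],[0,0,0]],"dr":[[0,0,-1],[0,0,-1],[0,0,-1],[0,0,-1],[0,0,-1],[0,0,-1],[0,0,-1],[0,0,-1],[0,0,0],[0,0,0]],"claw":[1,1,1,1,1,1,1,1,1,1]}' | head -3
python3 - <<'E'
from h import *
import json
s,M=st();c2=arm.calibration("wrist");im=arm.get_image("wrist")[:,:,::-1]
cv2.imwrite("pics/w3raw.png",im)
c={k:np.array(v) for k,v in json.load(open("c2.json")).items()}
g=im.max(2)
def ell(m,ctr,r):
    k=np.zeros_like(m);cv2.circle(k,ctr,r,1,-1);m=m&k
    n,l,stt,ct=cv2.connectedComponentsWithStats(m);i=1+np.argmax(stt[1:,4]);print(stt[i],ct[i])
    h=cv2.convexHull(max(cv2.findContours((l==i).astype(np.uint8),0,1)[0],key=len));return cv2.fitEllipse(h)
p=proj(c2,(.5552,.1388,.098)).round().astype(int);q=proj(c2,(.551,-.031,.1325)).round().astype(int);print(p,q)
e=ell((g<70).astype(np.uint8),tuple(map(int,p)),31);print(e);print("disc",tri([(c,(350.4,101.1)),(c2,e[0])]),plane(c2,e[0],.098))
e=ell((g>115).astype(np.uint8),tuple(map(int,q)),25);print(e);print("nut",tri([(c,(172.2,149.8)),(c2,e[0])]),plane(c2,e[0],.1325))
x0,y0=p-50;x1,y1=q-40
def crop(x,y,w):
    P=cv2.copyMakeBorder(im,100,100,100,100,0);return P[y+100:y+100+w,x+100:x+100+w].astype(float)
o=np.hstack([cv2.resize(np.clip(crop(x0,y0,100)**.6*14,0,255).astype(np.uint8),(400,400),interpolation=2),cv2.resize(np.clip(crop(x1,y1,80)*1.1,0,255).astype(np.uint8),(400,400),interpolation=2)])
cv2.imwrite("pics/z3.png",o);print(x0,y0,x1,y1)
json.dump({k:np.array(v).tolist() for k,v in c2.items()},open("c3.json","w"))
E
```

```text
clock: 3.3
position: [0.6172, 0.0894, 0.2518]
ee_rot: [-1.044, 2.963, 0.001]
t 3.3 pos [0.6172 0.0894 0.2518] w 0.999 gf 0.0
R [[-0.779, -0.627, -0.0], [-0.627, 0.779, 0.001], [-0.0, 0.001, -1.0]] j [-0.32  0.4   0.14  1.52 -0.06  1.23  2.07] F [-0.6  0.4 -0.4]
[395 157] [257  35]
[ 370  132   49   54 1911] [393.88278388 156.69230769]
((394.3240966796875, 158.0467071533203), (48.72078323364258, 53.54815673828125), 175.07681274414062)
disc (array([0.5556047 , 0.13960265, 0.09491368]), [0.00027824159029915817, 0.00027824159029907447]) [0.55597823 0.13881308 0.098     ]
[ 233   10   49   51 1540] [256.16428571  34.16298701]
((256.9284973144531, 34.84194564819336), (48.09884262084961, 50.07585144042969), 161.26280212402344)
nut (array([ 0.55128361, -0.03115657,  0.13265731]), [2.9278102350012783e-05, 2.9278102349935256e-05]) [ 0.55130426 -0.03119262  0.1325    ]
345 107 217 -5
```

View pics/z3.png

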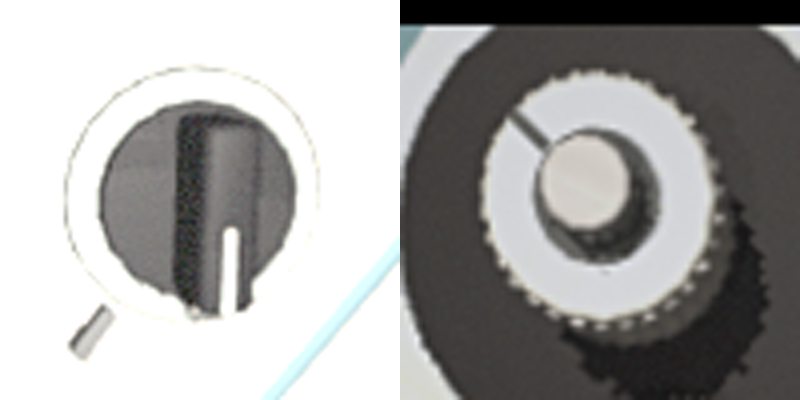

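Second view: the bar is vertical in the image, i.e. along tool x, and the tab runs from (372,185) to (364,195). The nut top triangulates to z = 0.1327 and the disc to z = 0.095, which match the text. Next: lateral move, descent, then close.

```bash
python3 - <<'E'
from h import *
import json
c={k:np.array(v) for k,v in json.load(open("c3.json")).items()}
for p in[(372,185),(364,195)]:
    P=plane(c,p,.096);q=P-[.5555,.139,.096];print(P.round(4),np.linalg.norm(q),np.degrees(np.arctan2(q[1],q[0])))
d={k:np.array(v) for k,v in json.load(open("c2.json")).items()}
for a,b in[((361.2,136.4),(372,185)),((364.4,150),(364,195))]:print(tri([(d,a),(c,b)]))
E
python3 -m pendant '{"slide":[[0.028,0.129,0],[0.028,0.129,0],[0,0,0.12],[0,0,0.12],[0,0,0.12],[0,0,0.12],[0,0,0],[0,0,0],[0,0,0]],"dr":[[0,0,0],[0,0,0],[0,0,0],[0,0,0],[0,0,0],[0,0,0],[0,0,0],[0,0,0],[0,0,0]],"claw":[1,1,1,1,1,1,1,1,1]}' 20
python3 -c "from h import *;st()"
```

```text
[0.5919 0.1401 0.096 ] 0.036411337048233114 1.6766891210113657
[0.6054 0.1406 0.096 ] 0.04992806616178541 1.8118707787882675
(array([0.59232469, 0.14165332, 0.09020302]), [8.258617369955854e-06, 8.258617370166636e-06])
(array([0.60571755, 0.14078825, 0.09546208]), [0.0002556839926790826, 0.0002556839926789544])
clock: 4.25
position: [0.5577, 0.1383, 0.1096]
ee_rot: [-1.044, 2.96, -0.0]
force: [0.4, 0.3, -0.4]
width: 1.003
gripper_force: 0.0
t 4.25 pos [0.5577 0.1383 0.1096] w 1.003 gf 0.0
R [[-0.779, -0.628, 0.003], [-0.628, 0.779, 0.001], [-0.003, -0.001, -1.0]] j [-0.41  0.45  0.1   1.82 -0.05  0.87  1.97] F [ 0.4  0.3 -0.4]
```

```bash
python3 -m pendant '{"slide":[[0.004,0.006,0.015],[0,0,0],[0,0,0],[0,0,0],[0,0,0],[0,0,0],[0,0,0],[0,0,0],[0,0,0]],"dr":[[0,0,0],[0,0,0],[0,0,0],[0,0,0],[0,0,0],[0,0,0],[0,0,0],[0,0,0],[0,0,0]],"claw":[1,0,0,0,0,0,0,0,0]}' 20
python3 -c "from h import *;st()"
```

```text
clock: 5.15
position: [0.5543, 0.1384, 0.103]
ee_rot: [1.046, -2.962, -0.0]
force: [0.5, -0.4, 0.2]
width: 0.353
gripper_force: 0.0
t 5.15 pos [0.5543 0.1384 0.103 ] w 0.353 gf 0.0
R [[-0.778, -0.628, -0.0], [-0.628, 0.778, -0.0], [0.0, 0.0, -1.0]] j [-0.41  0.45  0.1   1.83 -0.06  0.86  1.96] F [ 0.5 -0.4  0.2]
```

```bash
python3 -m pendant '{"slide":[[0,0,0],[0,0,0],[0,0,0],[0,0,0],[0,0,0]],"dr":[[0,0,0],[0,0,0],[0,0,0],[0,0,0],[0,0,0]],"claw":[0,0,0,0,0]}'
```

```text
clock: 5.65
position: [0.5545, 0.1382, 0.1031]
ee_rot: [-1.046, 2.962, -0.0]
force: [2.0, -0.9, -1.0]
width: 0.145
gripper_force: 20.0
```

```bash
python3 -m pendant '{"slide":[[0,0,0],[0,0,0],[0,0,0],[0,0,0],[0,0,0],[0,0,0],[0,0,0],[0,0,0],[0,0,0],[0,0,0]],"dr":[[0,0,0.67],[0,0,0.67],[0,0,0.67],[0,0,0.67],[0,0,0.67],[0,0,0.67],[0,0,0.67],[0,0,0.67],[0,0,0],[0,0,0]],"claw":[0,0,0,0,0,0,0,0,0,0]}'
python3 - <<'E'
from h import *
s,M=st();print("yaw",np.degrees(np.arctan2(M[1,0],M[0,0])),s["ft_torque"])
E
```

```text
clock: 6.65
position: [0.5544, 0.1384, 0.1031]
ee_rot: [-0.06, 3.141, -0.0]
force: [0.6, -1.9, -0.9]
width: 0.149
gripper_force: 20.0
t 6.65 pos [0.5544 0.1384 0.1031] w 0.149 gf 20.0
R [[-0.999, -0.038, 0.0], [-0.038, 0.999, -0.0], [-0.0, -0.0, -1.0]] j [-0.53  0.46  0.26  1.84 -0.15  0.86  1.42] F [ 0.6 -1.9 -0.9]
yaw -177.81264022047705 [-0.29168849 -0.26559911 -0.02364497]
```

```bash
python3 -m pendant '{"slide":[[0,0,0],[0,0,0],[0,0,0],[0,0,-0.12],[0,0,-0.12],[0,0,-0.12],[0,0,-0.12],[-0.14,-0.07,0],[-0.14,-0.07,0],[0,0,0]],"dr":[[0,0,0],[0,0,0],[0,0,0],[0,0,0],[0,0,0],[0,0,0],[0,0,0],[0,0,0],[0,0,0],[0,0,0]],"claw":[1,1,1,1,1,1,1,1,1,1]}'
python3 -m pendant '{"slide":[[0,0,0],[0,0,0]],"dr":[[0,0,0],[0,0,0]],"claw":[1,1]}' >/dev/null
python3 - <<'E'
from h import *
import json
s,M=st();c=arm.calibration("wrist");im=arm.get_image("wrist")[:,:,::-1]
cv2.imwrite("pics/w4raw.png",im);json.dump({k:np.array(v).tolist() for k,v in c.items()},open("c4.json","w"))
p=proj(c,(.5552,.1388,.098)).round().astype(int);q=proj(c,(.551,-.031,.1325)).round().astype(int);print(p,q)
P=cv2.copyMakeBorder(im,100,100,100,100,0).astype(float)
f=lambda x,y,w:P[y+100:y+100+w,x+100:x+100+w]
x0,y0=p-[50,40];x1,y1=q-35;print(x0,y0,x1,y1)
a=cv2.resize(np.clip(f(x0,y0,100)**.6*14,0,255).astype(np.uint8),(500,500),interpolation=2);b=cv2.resize(np.clip(f(x1,y1,70)*1.1,0,255).astype(np.uint8),(300,300),interpolation=2)
cv2.imwrite("pics/z4.png",np.hstack([a,np.vstack([b,b[:200]*0])]))
E
```

```text
clock: 7.65
position: [0.6436, 0.0953, 0.2464]
ee_rot: [-0.05, 3.139, -0.005]
force: [-0.9, -1.2, -0.3]
width: 0.963
gripper_force: 0.0
t 7.85 pos [0.639  0.1002 0.2467] w 0.998 gf 0.0
R [[-0.999, -0.037, -0.001], [-0.037, 0.999, 0.001], [0.001, 0.001, -1.0]] j [-0.45  0.45  0.32  1.47 -0.15  1.24  1.5 ] F [ 0.4  0.5 -0.3]
[362  92] [170  78]
312 52 135 43
```

View pics/z4.png

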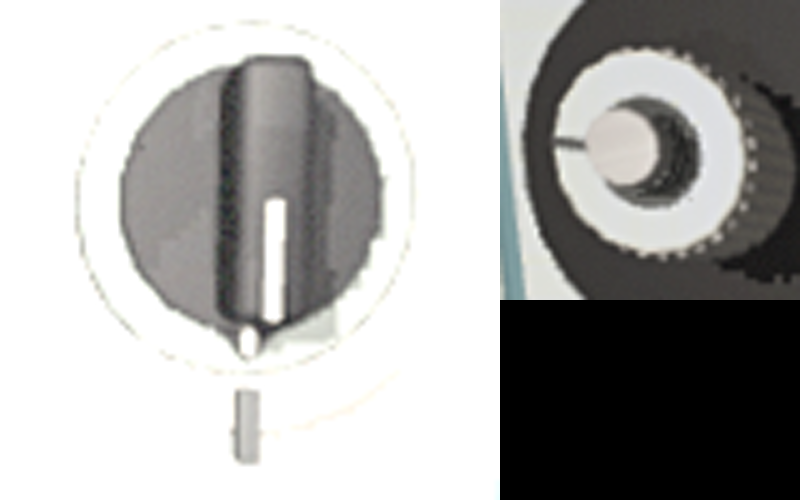

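Nose tip at zoom (248,357), tab at (248,392): they line up to within half a millimetre. Now to the nut.

```bash
python3 -m pendant '{"slide":[[0.077,-0.107,0],[0.077,-0.107,0],[0.077,-0.107,0],[0.077,-0.107,0],[0,0,0],[0,0,0],[0,0,0],[0,0,0],[0,0,0],[0,0,0]],"dr":[[0,0,0],[0,0,0],[0,0,0],[0,0,0],[0,0,-1],[0,0,-1],[0,0,-1],[0,0,-1],[0,0,-1],[0,0,0]],"claw":[1,1,1,1,1,1,1,1,1,1]}' 35 >/dev/null
python3 - <<'E'
from h import *
s,M=st();print("tool delta",M.T@(np.array([.5513,-.0311,.106])-s["position"])/.3)
E
```

```text
t 8.9 pos [ 0.5514 -0.0312  0.2474] w 1.002 gf 0.0
R [[-0.803, -0.597, 0.0], [-0.597, 0.803, 0.001], [-0.001, 0.0, -1.0]] j [-0.23  0.28  0.25  1.71 -0.07  1.16  2.25] F [-0.6  0.4 -0.1]
tool delta [4.66716915e-04 5.59559140e-04 4.71399003e-01]
```

```bash
python3 -m pendant '{"slide":[[0,0,0.118],[0,0,0.118],[0,0,0.118],[0,0,0.118],[0,0,0],[0,0,0],[0,0,0],[0,0,0],[0,0,0],[0,0,0]],"dr":[[0,0,0],[0,0,0],[0,0,0],[0,0,0],[0,0,0],[0,0,0],[0,0,0],[0,0,0],[0,0,0],[0,0,0]],"claw":[1,1,1,1,1,0,0,0,0,0]}' 35
python3 -m pendant '{"slide":[[0,0,0],[0,0,0],[0,0,0],[0,0,0],[0,0,0]],"dr":[[0,0,0],[0,0,0],[0,0,0],[0,0,0],[0,0,0]],"claw":[0,0,0,0,0]}'
python3 -c "from h import *;print(st()[0]['ft_torque'])"
```

```text
clock: 9.9
position: [0.5525, -0.0321, 0.1062]
ee_rot: [-0.981, 2.983, -0.0]
force: [-0.5, 0.4, 0.4]
width: 0.617
gripper_force: 0.0
clock: 10.4
position: [0.5522, -0.0322, 0.1055]
ee_rot: [-0.982, 2.984, -0.0]
force: [-0.4, -0.3, 2.7]
width: 0.415
gripper_force: 35.0
t 10.4 pos [ 0.5522 -0.0322  0.1055] w 0.415 gf 35.0
R [[-0.805, -0.594, 0.0], [-0.594, 0.805, -0.0], [-0.0, -0.0, -1.0]] j [-0.2   0.43  0.22  1.88 -0.12  0.84  2.29] F [-0.4 -0.3  2.7]
[-0.08054473  0.03334607 -0.04456964]
```

```bash
python3 -m pendant '{"slide":[[0,0,0.00034],[0,0,0.00034],[0,0,0.00034],[0,0,0.00034],[0,0,0.00034],[0,0,0.00034],[0,0,0.00034],[0,0,0.00034],[0,0,0.00034],[0,0,0.00034]],"dr":[[0,0,0.9],[0,0,0.9],[0,0,0.9],[0,0,0.9],[0,0,0.9],[0,0,0.9],[0,0,0.9],[0,0,0.9],[0,0,0.9],[0,0,0.9]],"claw":[0,0,0,0,0,0,0,0,0,0]}'
cat > y.py <<'E'
from h import *
s,M=st();print("yaw rad",np.arctan2(M[1,0],M[0,0])%(2*np.pi),"tq",np.round(s["ft_torque"],3))
E
python3 y.py
```

```text
clock: 11.4
position: [0.5523, -0.0336, 0.1045]
ee_rot: [0.7, 3.062, -0.002]
force: [0.2, -4.4, 0.5]
width: 0.417
gripper_force: 35.0
t 11.4 pos [ 0.5523 -0.0336  0.1045] w 0.417 gf 35.0
R [[-0.901, 0.434, 0.001], [0.434, 0.901, -0.002], [-0.001, -0.001, -1.0]] j [-0.4   0.45  0.5   1.9  -0.28  0.86  1.37] F [ 0.2 -4.4  0.5]
yaw rad 2.6922523241631824 tq [-1.193 -0.119  0.068]
```

```bash
python3 -m pendant '{"slide":[[0,0,0.00034],[0,0,0.00034],[0,0,0.00034],[0,0,0.00034],[0,0,0.00034],[0,0,0.00034],[0,0,0.00034],[0,0,0.00034]],"dr":[[0,0,0.9],[0,0,0.9],[0,0,0.9],[0,0,0.9],[0,0,0.9],[0,0,0.9],[0,0,0.9],[0,0,0.9]],"claw":[0,0,0,0,0,0,0,0]}' >/dev/null; python3 y.py
python3 -m pendant '{"slide":[[0,0,0.00034],[0,0,0.00034],[0,0,0.00034]],"dr":[[0,0,0.9],[0,0,0.9],[0,0,0.9]],"claw":[0,0,0]}' >/dev/null; python3 y.py
```

```text
t 12.2 pos [ 0.5514 -0.0343  0.1037] w 0.415 gf 35.0
R [[-0.254, 0.967, -0.001], [0.967, 0.254, -0.002], [-0.002, -0.001, -1.0]] j [-0.56  0.51  0.74  1.91 -0.43  0.89  0.66] F [-2.2 -5.8  1.9]
yaw rad 1.8275194655952531 tq [-1.614  0.653  0.116]
t 12.5 pos [ 0.551  -0.0342  0.1034] w 0.415 gf 35.0
R [[0.067, 0.998, -0.001], [0.998, -0.067, -0.002], [-0.002, -0.001, -1.0]] j [-0.62  0.53  0.83  1.92 -0.5   0.91  0.4 ] F [-5.9 -0.4  5.4]
yaw rad 1.5042255795591943 tq [-0.133  1.066  0.844]
```

```bash
python3 -m pendant '{"slide":[[0,0,0],[0,0,0]],"dr":[[0,0,0.3],[0,0,0]],"claw":[0,0]}' >/dev/null; python3 y.py
python3 -m pendant '{"slide":[[0,0,0],[0,0,0]],"dr":[[0,0,0.6],[0,0,0]],"claw":[0,0]}' >/dev/null; python3 y.py
```

```text
t 12.7 pos [ 0.5511 -0.033   0.1033] w 0.417 gf 35.0
R [[0.098, 0.995, -0.002], [0.995, -0.098, -0.001], [-0.001, -0.002, -1.0]] j [-0.62  0.54  0.84  1.92 -0.5   0.91  0.37] F [-3.4 -2.4  6.7]
yaw rad 1.4724021534383913 tq [-0.749  1.09   0.433]
t 12.9 pos [ 0.5513 -0.0316  0.1033] w 0.417 gf 35.0
R [[0.17, 0.986, -0.001], [0.986, -0.17, 0.001], [0.0, -0.002, -1.0]] j [-0.63  0.54  0.86  1.92 -0.52  0.92  0.31] F [-3.9  0.8  7.5]
yaw rad 1.4003976150082746 tq [0.081 0.982 0.337]
```

Run:
```python
from h import *
im=arm.get_image("wrist")[:,:,::-1];c=arm.calibration("wrist");print(proj(c,(.5513,-.031,.13)))
cv2.imwrite("pics/w5.png",np.clip(im[150:400,120:520]*1.6,0,255).astype(np.uint8))
```

```text
[318.42331108 244.54317338]
```

Torque jumped from about 0.1 to 0.35–0.8 N·m and stayed there with the tool slipping, so the nut is bottomed. Back off about 1.6 rad (1.57 plus a little windup), rising with the thread.

```bash
python3 -m pendant '{"slide":[[0,0,0],[0,0,-0.0003],[0,0,-0.0003],[0,0,-0.0003],[0,0,-0.0003],[0,0,-0.0003],[0,0,-0.0003],[0,0,-0.0003]],"dr":[[0,0,-0.8],[0,0,-0.8],[0,0,-0.8],[0,0,-0.8],[0,0,-0.8],[0,0,-0.8],[0,0,-0.8],[0,0,-0.8]],"claw":[0,0,0,0,0,0,0,0]}' >/dev/null; python3 y.py
python3 -m pendant '{"slide":[[0,0,-0.0003],[0,0,-0.0003],[0,0,-0.0003],[0,0,-0.0003],[0,0,-0.0003],[0,0,-0.0003],[0,0,-0.0003],[0,0,-0.0003],[0,0,0],[0,0,0]],"dr":[[0,0,-0.85],[0,0,-0.85],[0,0,-0.85],[0,0,-0.85],[0,0,-0.85],[0,0,-0.85],[0,0,-0.85],[0,0,-0.85],[0,0,0],[0,0,0]],"claw":[0,0,0,0,0,0,0,0,0,0]}' >/dev/null; python3 y.py
python3 - <<'E'
from h import *
o=[]
for n in("top","side","wrist"):
    c=arm.calibration(n);im=arm.get_image(n)[:,:,::-1];x,y=proj(c,(.5513,-.031,.131)).astype(int);print(n,x,y)
    w=22 if n!="wrist" else 50
    P=cv2.copyMakeBorder(im,60,60,60,60,0)[y+60-w:y+60+w,x+60-w:x+60+w]
    o.append(cv2.resize(np.clip(P*1.8,0,255).astype(np.uint8),(266,266),interpolation=2))
cv2.imwrite("pics/z6.png",np.hstack(o))
E
```

```text
t 13.75 pos [ 0.5503 -0.0319  0.104 ] w 0.417 gf 35.0
R [[-0.567, 0.824, -0.003], [0.824, 0.567, 0.001], [0.003, -0.002, -1.0]] j [-0.5   0.48  0.64  1.91 -0.37  0.87  0.94] F [-7.6  0.9 10.7]
yaw rad 2.173184924524204 tq [ 0.067  1.758 -0.076]
t 14.75 pos [ 0.5497 -0.0328  0.1047] w 0.416 gf 35.0
R [[-0.988, 0.156, -0.004], [0.156, 0.988, 0.0], [0.004, -0.0, -1.0]] j [-0.35  0.44  0.42  1.9  -0.23  0.85  1.61] F [-9.9 -1.7 12.1]
yaw rad 2.984912223963494 tq [-0.392  2.096  0.024]
top 351 212
side 333 158
wrist 322 246
```

View pics/z6.png

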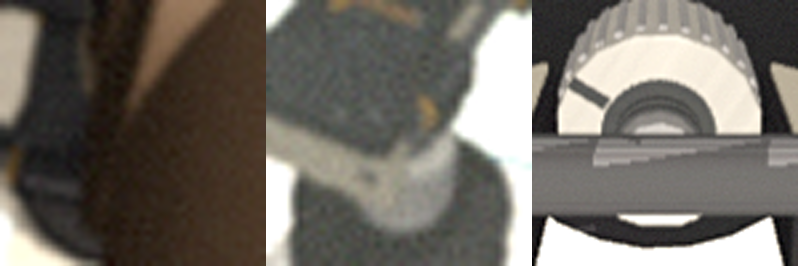

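The wrist view shows the nut's groove at zoom (571,85)–(605,105). The picture I saved at the stop gives the backed-off angle directly, so I'll use that.

```bash
python3 -c "
import cv2;im=cv2.imread('pics/w5.png')[46:146,148:248];cv2.imwrite('pics/z5.png',cv2.resize(im,(500,500),interpolation=2))"
```

```text
(no output)
```

View pics/z5.png

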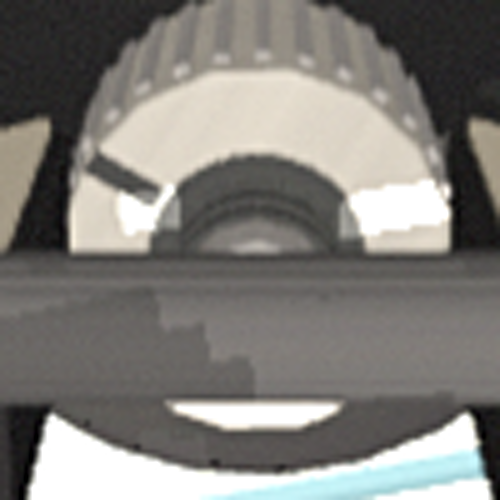

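```bash
python3 - <<'E'
from h import *
import json
def ang(c,a,b,z):
    A,B=plane(c,a,z),plane(c,b,z);d=A-B;return np.arctan2(d[1],d[0])
d={k:np.array(v) for k,v in json.load(open("c4.json")).items()};c3={k:np.array(v) for k,v in json.load(open("c3.json")).items()}
a3=ang(c3,(217+110/5,-5+112/5),(217+145/5,-5+148/5),.1325);a4=ang(d,(148.5,75.7),(154.8,76.8),.1325)
now=ang(arm.calibration("wrist"),(286.7,228),(299.4,235.5),.1315)
print(a3,a4,now,"net",now-a3,now-a4);E=0
E
python3 y.py
```

```text
-1.684792648231432 -1.7155495048584861 -2.2942799757241596 net -0.6094873274927277 -0.5787304708656735
t 14.9 pos [ 0.5497 -0.0328  0.1047] w 0.415 gf 35.0
R [[-0.988, 0.156, -0.004], [0.156, 0.988, 0.0], [0.004, -0.001, -1.0]] j [-0.35  0.44  0.42  1.9  -0.23  0.85  1.61] F [-8.9 -2.1 12. ]
yaw rad 2.984787910341699 tq [-0.397  2.12   0.099]
```

The nut turned 2.18 rad while the tool turned 2.38, so it slipped against a true stop. It then came back 1.585 rad with no slip, and the grip is 35 N. Handing in.

```bash
python3 -c "from cell import arm;print(arm.sign_off())"
```

```text
the job is handed in; nothing more can be done
None
```

The job is handed in (no verdict came back): the dial's nose is aligned with the index tab, and the nut was bottomed, backed off about 1.58 rad and is still gripped at 35 N.

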